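# Leak-check the lid joint of a sample chamber

## Task

Shut the sample chamber's lid fully, then take the grey leak probe out of the white rack and run its nozzle tip slowly, at about 3 cm a second, along the seam where the lid meets the flange, on it or no more than a few millimetres off: start at the front corner by the brass stub, go along the whole front side, round the next corner and on along that short side to the hinge. Do not press the probe hard on the chamber, then stand it upright and fully down in a free hole of the rack and let go, with the lid still shut and the pipette, bottle, flask and dish left where they are.

Things in the scene. Friction and masses are not known exactly. Their poses are not given: they have to be found in the camera images.
- chamber: Low steel chamber fixed to the bench: tub with flat flange 160 (x) by 220 mm (y), flange top 55 mm up. Origin on the bench under its centre; -x side is the front, hinge at +x. Brass valve stub (14 mm across, 26 tall) on the flange at (-58, 99) mm. The shut lid covers x -55..55, y -75..75 mm; this outline, where lid meets flange over a black gasket, is the seam.
- lid (a joint): Hinge of the chamber's flat aluminium lid (110 x 150 x 8 mm, top 63.5 mm above the bench when shut), hinge line along the chamber's y at x = +55 mm, 55 mm above the bench. 0 rad = shut on the flange; grows as the front edge rises. It is stiff and stays where it is left; a light push shuts it.
- lid_bar (a point): Centre of the top face of the black grip bar on the lid (70 mm long along the hinge direction, 18 mm wide, 20 mm high), 85 mm from the hinge line; 83.5 mm above the bench when the lid is shut.
- pen: Pen-shaped grey leak probe, loose, 90 g, 150 mm long. Origin at the nozzle tip, z along the pen to its top. From the tip: tapered nozzle and round steel stem (10 mm across) to 60 mm, round collar (28 mm across) 60 to 68 mm, square body 22 x 22 mm (sides along its x, y) 68 to 150 mm. Starts upright in a rack hole, hanging by its collar, tip 10 mm above the bench.
- pen_tip (a point): Tip of the probe's nozzle (4 mm across).
- rack: White plastic tool rack fixed to the bench: a 60 mm (x) by 190 mm (y) plate, top 70 mm above the bench, 10 mm thick, with three 16 mm through holes in a row along its y, on end cheeks. Origin on the bench under its centre. One hole stays free at the start, one holds the probe, one the pipette.
- pipette: Bystander: glass dropping pipette with a dark round bulb (28 mm across), 102 mm tall, upright in one hole of the rack; the bulb rests on the plate and reaches 42 mm above it. Origin at its lower tip.
- bottle: Bystander: amber reagent bottle, 64 mm across, 150 mm tall. Origin under its base.
- flask: Bystander: stoppered conical glass flask, 80 mm across, 122 mm tall. Origin under its base.
- dish: Bystander: flat covered glass culture dish, 86 mm across, 20 mm tall. Origin under its base.
- hole0 (a point): Centre of rack hole 0 (16 mm across) at the plate's top face; hole 0 lies at y = -60 mm in the rack's frame.
- hole1 (a point): Centre of rack hole 1 (16 mm across) at the plate's top face; hole 1 lies at y = 0 mm in the rack's frame.
- hole2 (a point): Centre of rack hole 2 (16 mm across) at the plate's top face; hole 2 lies at y = 60 mm in the rack's frame.
- seam0 (a point): Seam point 0 of 9 in order: front side, near the end by the brass stub; on the flange top 3 mm outside the shut lid's edge, at (-58, 60) mm in the chamber's frame.
- seam1 (a point): Seam point 1 of 9 in order: front side; on the flange top 3 mm outside the shut lid's edge, at (-58, 30) mm in the chamber's frame.
- seam2 (a point): Seam point 2 of 9 in order: front side; on the flange top 3 mm outside the shut lid's edge, at (-58, 0) mm in the chamber's frame.
- seam3 (a point): Seam point 3 of 9 in order: front side; on the flange top 3 mm outside the shut lid's edge, at (-58, -30) mm in the chamber's frame.
- seam4 (a point): Seam point 4 of 9 in order: front side, near the far end, just before the corner; on the flange top 3 mm outside the shut lid's edge, at (-58, -60) mm in the chamber's frame.
- seam5 (a point): Seam point 5 of 9 in order: short side, just after the corner; on the flange top 3 mm outside the shut lid's edge, at (-40, -78) mm in the chamber's frame.
- seam6 (a point): Seam point 6 of 9 in order: short side; on the flange top 3 mm outside the shut lid's edge, at (-13, -78) mm in the chamber's frame.
- seam7 (a point): Seam point 7 of 9 in order: short side; on the flange top 3 mm outside the shut lid's edge, at (14, -78) mm in the chamber's frame.
- seam8 (a point): Seam point 8 of 9 in order: short side, near the hinge; on the flange top 3 mm outside the shut lid's edge, at (40, -78) mm in the chamber's frame.
Mind the look-alikes: they are no part of the job. What is shaped like the pen but blue or purple is not meant.

How it is judged:
On the way, in this order (a step that is already met when the one before it is completed fails the run):
1. the lid is shut (hinge below 0.04 rad) (value of joint lid below 0.04 rad), for 0.2 s.
2. with the lid shut, the nozzle tip passes seam point 0 within 10 mm (distance between pen_tip and seam0 below 0.01 m and value of joint lid below 0.04 rad), for 0.12 s.
3. with the lid shut, the nozzle tip passes seam point 1 within 10 mm (distance between pen_tip and seam1 below 0.01 m and value of joint lid below 0.04 rad), for 0.12 s.
4. with the lid shut, the nozzle tip passes seam point 2 within 10 mm (distance between pen_tip and seam2 below 0.01 m and value of joint lid below 0.04 rad), for 0.12 s.
5. with the lid shut, the nozzle tip passes seam point 3 within 10 mm (distance between pen_tip and seam3 below 0.01 m and value of joint lid below 0.04 rad), for 0.12 s.
6. with the lid shut, the nozzle tip passes seam point 4 within 10 mm (distance between pen_tip and seam4 below 0.01 m and value of joint lid below 0.04 rad), for 0.12 s.
7. with the lid shut, the nozzle tip passes seam point 5 within 10 mm (distance between pen_tip and seam5 below 0.01 m and value of joint lid below 0.04 rad), for 0.12 s.
8. with the lid shut, the nozzle tip passes seam point 6 within 10 mm (distance between pen_tip and seam6 below 0.01 m and value of joint lid below 0.04 rad), for 0.12 s.
9. with the lid shut, the nozzle tip passes seam point 7 within 10 mm (distance between pen_tip and seam7 below 0.01 m and value of joint lid below 0.04 rad), for 0.12 s.
10. with the lid shut, the nozzle tip passes seam point 8 within 10 mm (distance between pen_tip and seam8 below 0.01 m and value of joint lid below 0.04 rad), for 0.12 s.
At the end, for the whole second after the job is handed in: The probe stands released and still in a hole of the rack: tip within 8 mm of the hole's axis and at least 56 mm below the plate's top, tilted less than 0.08 rad; the lid is shut to under 0.04 rad (((horizontal distance between pen_tip and hole0 below 0.008 m and z of pen_tip in the frame of hole0 below -0.056 m) or (horizontal distance between pen_tip and hole1 below 0.008 m and z of pen_tip in the frame of hole1 below -0.056 m) or (horizontal distance between pen_tip and hole2 below 0.008 m and z of pen_tip in the frame of hole2 below -0.056 m)) and angle between pen's own z axis and vertical below 0.08 rad and linear speed of pen below 0.02 m/s and value of joint lid below 0.04 rad); the robot touches nothing.
It fails at once if the pipette, bottle, flask or dish is moved more than 30 mm or tipped over 0.4 rad (distance of any of pipette, bottle, flask, dish from where it was at the start of the episode above 0.03 m or angle between any of pipette, bottle, flask, dish's own z axis and vertical above 0.4 rad).
It fails at once if the probe is pressed on the chamber or its lid with more than 25 N (contact force between pen and chamber above 25 N).
It fails at once if the probe moves faster than 10 cm/s while its tip is at the seam (linear speed of pen above 0.1 m/s and (distance between pen_tip and seam1 below 0.01 m or distance between pen_tip and seam2 below 0.01 m or distance between pen_tip and seam3 below 0.01 m or distance between pen_tip and seam6 below 0.01 m or distance between pen_tip and seam7 below 0.01 m)).
It also fails if it takes over 72 s, if anything falls off the work surface, if the arm or the gripper's body presses on something with over 40 N, if the wrist force passes 120 N, or if a joint passes its speed limit or range.

## Robot

A 7-joint arm with a two-finger parallel gripper is mounted at the origin on the work surface. World frame = base frame: x ahead of the robot, y to its left, z up, the work surface at z = 0. Lengths are in m, angles in rad, forces in N, time in s.
With the tool pointing down it reaches from about 0.425 to 1.025 m from the base axis. Payload 3.6 kg.
Tool frame: the origin (TCP) lies at the very end of the fingers, on their centre line; the grasp point (between the pads) lies 19 mm behind it; z points along the fingers, y is the line along which they close (so a half turn about z gives the same grasp; the last joint's range is limited). The gripper opens to 85 mm and grips with 20 to 120 N. Pads are 22 mm wide; open, the fingers measure 114 mm over their backs; the gripper's body (76 mm by 85 mm) begins 54 mm behind the grasp point. The pads swing forward as they close: fully open they stand 13 mm farther back than shut.
Start: joints at [1.167, 0.591, 0.048, 1.609, -0.033, 0.943, -0.034], TCP at [0.222, -0.69, 0.231] pointing down, gripper open.
Joint ranges: [-2.69, 2.69], [-0.47, 2.24], [-1.27, 1.36], [0.19, 2.51], [-1.53, 4.68], [0.08, 2.07], [-3.09, 3.09]. Speed limits (rad/s): [2.57, 2.57, 3.14, 3.14, 3.14, 3.14, 3.14].

## Interface

Orientations are given as a unit quaternion [x, y, z, w].
In Python, from plant import observe, snapshot, camera_params, job_done gives the robot as it stands.
- The arm moves only by the tool play_rows, never from a script. Its argument "increments" is one flat list of numbers, 7 for each row, row after row: the shift along the tool's x, y, z in cm, then the turn, a rotation vector about the tool's x, y, z in rad, then the opening, from 0 (shut) to 1 (fully open). A call has 1 to 8 rows; each row is the pose to reach, as a shift and turn from the pose commanded when the call began, along the tool's axes at that moment; what a row does not reach only later rows make up. A row lasts 1/12 s, in which the tool goes at most 41.7 mm and 7.16 degrees, less where a joint would pass 70% of its speed; a pose out of reach is approached as far as the arm can. A call with a gripper value outside its range is refused whole. The fingers move at their own pace and stop on an object; "squeeze" is the grip in N (left out, the last holds). Time passes only in rows, so rows that repeat a pose let the fingers close. It gives the time, the measured TCP pose, the force, the opening and the grip force at its end, in the units of the state.
- observe(): the state, without advancing time (a new reading comes with each control period).
- snapshot(name): name is "side" or "top" or "wrist"; returns the picture (384x512x3 uint8, red, green, blue); there is no depth.
- camera_params(name): a dict with "K" (3x3 intrinsics, pixels), "pose" (4x4, takes a point from camera to world coordinates). Camera axes: x right, y down, z forward; pixel columns grow to the right and rows downward; lengths in m; the calibration is good to about 2 mm. A picture is of the moment at which its call begins: read the wrist's pose just before it. camera_params takes no time and is no camera call; for the wrist camera it gives the pose at the moment of the call.
- job_done(): hands the job in; it is judged then, once.
The state is a dict: "time_s": time; "joints": joint angles; "qd": joint speeds; "effort": joint torques, N m; "position": TCP position; "ee_rot": TCP orientation; "wrist_force": force on the tool from outside, world axes, zero at the start; "ft_torque": the same for the moment, N m; "width": finger opening in m; "grip_force": force on a finger pad.
Only numpy, scipy, OpenCV 4.12 (cv2) and the standard library are available. Lean on these libraries where they do the work, as an engineer would, in place of code of your own. Each camera call takes 0.05 s, during which the arm holds its last target. There are 200 camera calls.

## Working session

There is one attempt and no reset: what is moved stays moved. The work goes in short steps, Python scripts to look and compute and a tool call to move; the robot and the scene stay as the last step left them, time stands still between calls to the robot, and variables do not carry over. Pictures are saved under pics/ and viewed, at most 10 in all, crops included, and the job is handed in when it is done.

Besides the shell and the picture viewer there is one more tool, called after "Call:" in YAML: its name, and indented under it one key for each argument. play_rows: Moves the arm, as the interface text tells. Its arguments: {"type":"object","properties":{"increments":{"type":"array"},"squeeze":{"type":"number"}},"required":["increments"]}

```bash
mkdir -p pics
python3 - <<'E'
from plant import *
import cv2,numpy as np
for n in ("top","side"):
    p=snapshot(n); cv2.imwrite(f"pics/{n}0.png",p[:,:,::-1]); c=camera_params(n); print(n,np.round(c["K"],1).tolist(),np.round(c["pose"],3).tolist())
s=observe(); print(s)
E
```

```text
top [[366.1, 0.0, 253.0], [0.0, 366.1, 194.5], [0.0, 0.0, 1.0]] [[-0.018, -0.995, 0.099, 0.505], [-1.0, 0.019, 0.012, -0.014], [-0.013, -0.099, -0.995, 0.998], [0.0, 0.0, 0.0, 1.0]]
side [[459.0, 0.0, 249.9], [0.0, 459.0, 187.6], [0.0, 0.0, 1.0]] [[-0.987, -0.114, 0.109, 0.473], [-0.158, 0.723, -0.673, 0.78], [-0.002, -0.682, -0.732, 0.921], [0.0, 0.0, 0.0, 1.0]]
{'time_s': 0.1, 'joints': array([ 1.16649353,  0.59203392,  0.04831267,  1.60970572, -0.0332822 ,
        0.94269064, -0.03370423]), 'qd': array([-0.00192252, -0.00287009,  0.00107433, -0.00310742, -0.00032173,
       -0.00044249,  0.00172567]), 'effort': array([ 4.38806426e-03, -5.49995005e+01,  1.55301724e+00, -1.98824608e+01,
        9.69364221e-03,  3.83385894e-03, -2.17966385e-05]), 'position': array([ 0.22149249, -0.68955112,  0.23024637]), 'ee_rot': array([ 9.87942836e-01,  1.54815757e-01, -2.23037020e-04, -9.91786544e-04]), 'wrist_force': array([ 0.25534446,  0.30599786, -0.29821141]), 'ft_torque': array([-0.02419569,  0.02179819,  0.00054405]), 'grip_force': 0.0, 'width': 0.08551954065940325}
```

View pics/top0.png

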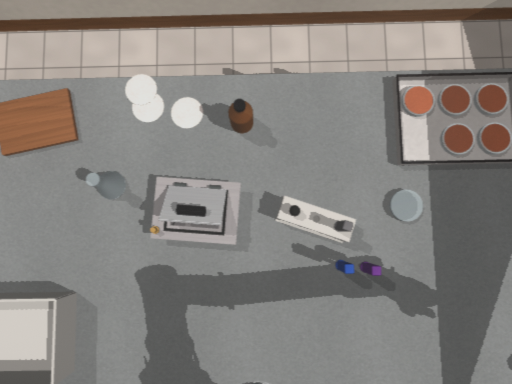

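View pics/side0.png

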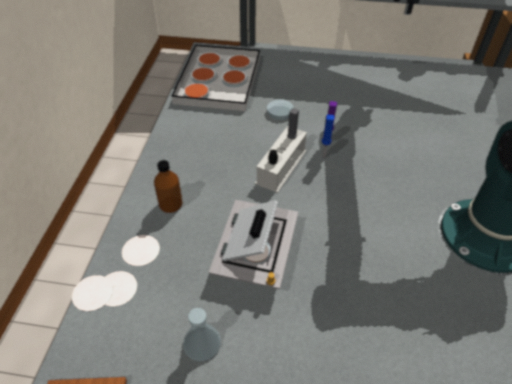

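Top view: chamber at about (195,210) with the lid ajar and the stub at (154,230). The rack is at (315,218), with the pipette at its left end, a free middle hole, and the grey probe at its right end near (343,226). I'll zoom in on both.

```bash
cat > h.py <<'E'
import numpy as np,cv2
from plant import *
from scipy.spatial.transform import Rotation as R
def ray(c,u,v):
    d=np.linalg.inv(c["K"])@np.array([u,v,1.]); P=np.array(c["pose"]); return P[:3,3],P[:3,:3]@d
def plane(c,u,v,z):
    o,d=ray(c,u,v); return o+d*(z-o[2])/d[2]
def tri(c1,p1,c2,p2):
    A=[];b=[]
    M=np.zeros((3,3));q=np.zeros(3)
    for c,p in((c1,p1),(c2,p2)):
        o,d=ray(c,*p); d/=np.linalg.norm(d); N=np.eye(3)-np.outer(d,d); M+=N;q+=N@o
    return np.linalg.solve(M,q)
def proj(c,p):
    P=np.array(c["pose"]); k=c["K"]@(P[:3,:3].T@(np.asarray(p)-P[:3,3])); return k[:2]/k[2]
E
python3 - <<'E'
import cv2,numpy as np
t=cv2.imread("pics/top0.png"); s=cv2.imread("pics/side0.png")
a=cv2.resize(t[165:255,145:245],None,fx=4,fy=4,interpolation=2); b=cv2.resize(t[165:255,270:370],None,fx=4,fy=4,interpolation=2)
c=cv2.resize(s[185:295,205:305],(400,360*110//90),interpolation=2)[:240*2]; d=cv2.resize(s[90:200,245:345],(400,440),interpolation=2)
im=np.vstack([np.hstack([a,b]),]); cv2.imwrite("pics/tz.png",im); 
im=np.hstack([c,d]); cv2.imwrite("pics/sz.png",im); print(im.shape)
E
```

```text
(440, 800, 3)
```

View pics/tz.png

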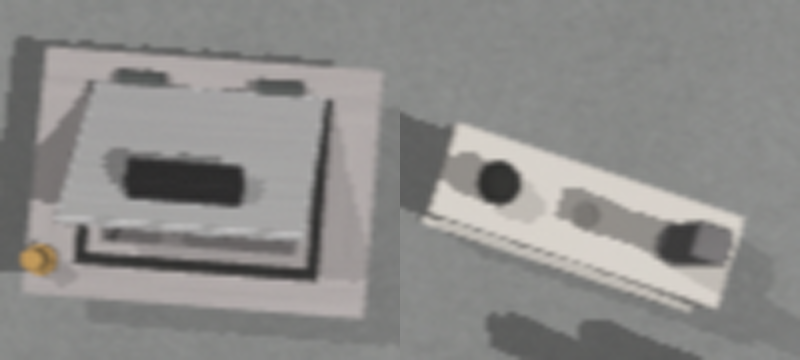

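View pics/sz.png

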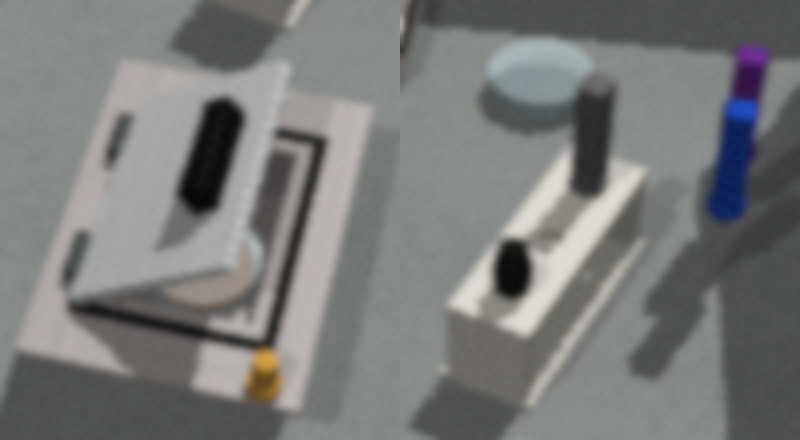

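The crops show the flange corners, the rack corners, the free middle hole at crop (586,214), the probe top at about (711,243), and the lid open about 0.5 rad. Next I'll convert these to world positions.

Run:
```python
from h import *
T=camera_params("top");S=camera_params("side")
f=lambda x,y,ox,oy:(ox+(x+.5)/4-.5,oy+(y+.5)/4-.5)
def fit(name,local,px,ox,oy,z,c):
    W=np.array([plane(c,*f(x,y,ox,oy),z)[:2] for x,y in px]); L=np.array(local)
    Lc=L-L.mean(0);Wc=W-W.mean(0); th=np.arctan2((Lc[:,0]*Wc[:,1]-Lc[:,1]*Wc[:,0]).sum(),(Lc*Wc).sum())
    Rm=np.array([[np.cos(th),-np.sin(th)],[np.sin(th),np.cos(th)]]); t=W.mean(0)-Rm@L.mean(0)
    print(name,"yaw",th.round(4),"t",t.round(4),"res mm",((L@Rm.T+t-W)*1000).round(1).tolist())
    return th,t
fl=[(.08,.11),(.08,-.11),(-.08,-.11),(-.08,.11)]
fit("flange top",fl,[(45,46),(383,70),(363,318),(22,292)],145,165,.055,T)
fit("flange side",fl,[(18,350),(128,62),(372,104),(297,410)],205,185,.055,S)
ra=[(.03,.095),(.03,-.095),(-.03,-.095),(-.03,.095)]
fit("rack top",ra,[(56,122),(345,217),(317,310),(30,213)],270,165,.07,T)
fit("rack side",ra,[(50,303),(162,150),(246,172),(130,334)],245,90,.07,S)
print("pen top",tri(T,f(311,243,270,165),S,f(199,86,245,90)),plane(T,*f(311,243,270,165),.16),plane(S,*f(199,82,245,90),.16))
print("hole1",plane(T,*f(186,214,270,165),.07),plane(S,*f(150,238,245,90),.07),"pip",plane(T,*f(99,183,270,165),.09))
print("stub",plane(T,*f(39,259,145,165),.078))
print("bar top c",tri(T,f(184,180,145,165),S,f(212,152,205,185)))
```

```text
flange top yaw -0.0908 t [0.5619 0.1467] res mm [[-0.1, -0.8], [0.1, 0.5], [0.2, -0.0], [-0.2, 0.3]]
flange side yaw -0.0906 t [0.5622 0.1459] res mm [[0.9, -0.5], [3.2, -2.2], [-1.6, 1.9], [-2.5, 0.8]]
rack top yaw -0.3396 t [ 0.5334 -0.1614] res mm [[-0.7, -1.1], [-0.4, 0.1], [0.8, -0.0], [0.2, 1.0]]
rack side yaw -0.3295 t [ 0.5364 -0.1608] res mm [[1.5, 4.6], [-3.5, -6.2], [1.5, -1.8], [0.5, 3.5]]
pen top [ 0.51352725 -0.21759353  0.15819176] [ 0.5135693  -0.21715175  0.16      ] [ 0.51377467 -0.21956922  0.16      ]
hole1 [ 0.53416592 -0.16120582  0.07      ] [ 0.53564862 -0.15914872  0.07      ] pip [ 0.55365662 -0.10494717  0.09      ]
stub [0.5130583 0.2459779 0.078    ]
bar top c [0.55857244 0.14687368 0.1212351 ]
```

```bash
cat >> h.py <<'E'
CH=(np.array([.562,.1465]),-.0907); RK=(np.array([.534,-.1613]),-.337)
def w(fr,x,y,z):
    t,a=fr; return np.array([t[0]+np.cos(a)*x-np.sin(a)*y,t[1]+np.sin(a)*x+np.cos(a)*y,z])
def down(yaw): # tool x at yaw, z down
    return R.from_matrix(np.array([[np.cos(yaw),np.sin(yaw),0],[np.sin(yaw),-np.cos(yaw),0],[0,0,-1]]))
def go(p,yaw,p0=None,R0=None):
    s=observe(); p0=s["position"] if p0 is None else p0; R0=R.from_quat(s["ee_rot"]) if R0 is None else R0
    return np.round(R0.inv().apply(np.asarray(p)-p0)*100,2).tolist(),np.round((R0.inv()*down(yaw)).as_rotvec(),4).tolist()
E
python3 - <<'E'
from h import *
print(go(w(CH,-.0043,0,.18),1.234)); T=camera_params("top"); print("blue",plane(T,348,267,.15),"purple",plane(T,375,269,.15))
E
```

```text
([57.6, -69.34, 5.16], [-0.0019, -0.0008, -0.9231])
blue [ 0.41939078 -0.21693213  0.15      ] purple [ 0.41392098 -0.2778255   0.15      ]
```

Call:
play_rows:
  increments: [57.6,-69.34,0,0,0,-0.923,0,57.6,-69.34,0,0,0,-0.923,0,57.6,-69.34,0,0,0,-0.923,0,57.6,-69.34,0,0,0,-0.923,0,57.6,-69.34,0,0,0,-0.923,0,57.6,-69.34,0,0,0,-0.923,0,57.6,-69.34,0,0,0,-0.923,0,57.6,-69.34,0,0,0,-0.923,0]

```text
time_s: 0.77
position: [0.3461, -0.3789, 0.2311]
ee_rot: [0.814, 0.58, -0.0, -0.0]
wrist_force: [1.7, -0.7, 0.3]
width: -0.0
grip_force: 0.0
```

```bash
python3 -c "
from h import *
print(go(w(CH,-.0043,0,.2),1.234),observe())"
```

```text
([56.61, 2.85, 3.12], [-0.0004, -0.0002, 0.0045]) {'time_s': 0.7667, 'joints': array([ 0.93585118,  0.33635206, -0.2442159 ,  2.07315521,  0.11784437,
        0.74533479,  0.2856744 ]), 'qd': array([-0.64264563, -0.26542575, -0.27843123,  0.44991298,  0.06311977,
       -0.18615747, -0.47744419]), 'effort': array([  4.73878026, -36.44418955,  -0.05574763, -16.25488937,
         0.07124828,   0.28367023,   0.63264146]), 'position': array([ 0.34609313, -0.37891345,  0.23111186]), 'ee_rot': array([ 8.14322601e-01,  5.80412471e-01, -3.04884671e-05, -2.53092368e-04]), 'wrist_force': array([ 1.66988055, -0.66495348,  0.27161049]), 'ft_torque': array([ 0.0674315 , -0.11043763, -0.00378304]), 'grip_force': 0.0, 'width': -1.0867517960968237e-05}
```

Call:
play_rows:
  increments: [56.6,2.85,2,0,0,0,0,56.6,2.85,2,0,0,0,0,56.6,2.85,2,0,0,0,0,56.6,2.85,2,0,0,0,0,56.6,2.85,2,0,0,0,0,56.6,2.85,2,0,0,0,0,56.6,2.85,2,0,0,0,0,56.6,2.85,2,0,0,0,0]

```text
time_s: 1.43
position: [0.472, -0.0707, 0.2194]
ee_rot: [0.816, 0.578, -0.0, -0.0]
wrist_force: [1.9, -0.9, -0.2]
width: 0.0004
grip_force: 0.0
```

```bash
python3 -c "
from h import *
print(go(w(CH,-.0043,0,.16),1.234))"
```

```text
([23.37, 0.89, 5.93], [-0.0002, 0.0003, -0.0004])
```

Call:
play_rows:
  increments: [23.37,0.89,3,0,0,0,0,23.37,0.89,3,0,0,0,0,23.37,0.89,3,0,0,0,0,23.37,0.89,3,0,0,0,0,23.37,0.89,3,0,0,0,0,23.37,0.89,3,0,0,0,0,23.37,0.89,3,0,0,0,0,23.37,0.89,3,0,0,0,0]

```text
time_s: 2.1
position: [0.5573, 0.1473, 0.1889]
ee_rot: [0.815, 0.58, -0.0, -0.001]
wrist_force: [-0.2, -0.0, 0.2]
width: -0.0001
grip_force: 0.0
```

```bash
python3 -c "
from h import *
for x,z in((-4.3,130),(-4.3,122),(-12.2,114.3),(-17.8,107.4),(-22.6,99.8),(-26.7,91.8),(-30,84.5),(-30,82.5)): print(go(w(CH,x/1e3,0,z/1e3),1.234))"
```

```text
([-0.03, 0.06, 5.89], [-0.0012, -0.0002, 0.0039])
([-0.03, 0.06, 6.69], [-0.0012, -0.0002, 0.0039])
([-0.22, -0.71, 7.46], [-0.0012, -0.0002, 0.0039])
([-0.36, -1.25, 8.15], [-0.0012, -0.0002, 0.0039])
([-0.47, -1.71, 8.91], [-0.0012, -0.0002, 0.0039])
([-0.57, -2.11, 9.71], [-0.0012, -0.0002, 0.0039])
([-0.65, -2.43, 10.44], [-0.0012, -0.0002, 0.0039])
([-0.65, -2.43, 10.64], [-0.0012, -0.0002, 0.0039])
```

Call:
play_rows:
  increments: [0,0,3,0,0,0,0,0,0,5.8,0,0,0,0,0,0,6.3,0,0,0,0,0,0,6.7,0,0,0,0,-0.1,-0.35,7.1,0,0,0,0,-0.2,-0.7,7.46,0,0,0,0,-0.3,-1.0,7.8,0,0,0,0,-0.36,-1.25,8.15,0,0,0,0]

```text
time_s: 2.77
position: [0.5455, 0.1455, 0.1088]
ee_rot: [0.816, 0.578, 0.001, 0.001]
wrist_force: [0.6, -0.5, 1.2]
width: -0.0002
grip_force: 0.8
```

Call:
play_rows:
  increments: [-0.06,-0.23,0.38,0,0,0,0,-0.12,-0.46,0.76,0,0,0,0,-0.16,-0.66,1.16,0,0,0,0,-0.21,-0.86,1.56,0,0,0,0,-0.25,-1.02,1.92,0,0,0,0,-0.29,-1.18,2.28,0,0,0,0,-0.29,-1.18,2.4,0,0,0,0,-0.29,-1.18,2.45,0,0,0,0]

```text
time_s: 3.43
position: [0.5316, 0.1473, 0.0836]
ee_rot: [0.816, 0.579, -0.001, -0.0]
wrist_force: [-2.5, -0.6, 9.5]
width: -0.0001
grip_force: 4.7
```

Call:
play_rows:
  increments: [0,0,0.1,0,0,0,0,0,0,0.15,0,0,0,0,0,0,0.15,0,0,0,0,0,0,0.15,0,0,0,0]

```text
time_s: 3.77
position: [0.5316, 0.1473, 0.0835]
ee_rot: [0.816, 0.579, -0.001, 0.0]
wrist_force: [-4.5, -1.5, 15.6]
width: -0.0
grip_force: 7.9
```

Call:
play_rows:
  increments: [0,0,-4,0,0,0,0,0,0,-8,0,0,0,0,0,0,-11.5,0,0,0,0,-5,0,-15,0,0,0,0.7,-9,0,-15,0,0,0,0.7,-13,0,-15,0,0,0,0.7,-17,0,-15,0,0,0,0.7,-21,0,-15,0,0,0,0.7]

```text
time_s: 4.43
position: [0.4649, -0.043, 0.2321]
ee_rot: [0.815, 0.579, -0.0, -0.0]
wrist_force: [1.2, -0.4, -0.0]
width: 0.0595
grip_force: 0.0
```

```bash
python3 -c "
from h import *
print(go(w(RK,0,-.06,.24),1.234))"
```

```text
([-14.89, 10.42, -0.79], [-0.0004, 0.0002, 0.0009])
```

Call:
play_rows:
  increments: [-14.89,10.42,-0.79,0,0,0,0.6,-14.89,10.42,-0.79,0,0,0,0.6,-14.89,10.42,-0.79,0,0,0,0.6,-14.89,10.42,-0.79,0,0,0,0.6,-14.89,10.42,-0.79,0,0,0,0.6,-14.89,10.42,-0.79,0,0,0,0.6,-14.89,10.42,-0.79,0,0,0,0.6,-14.89,10.42,-0.79,0,0,0,0.6]

```text
time_s: 5.1
position: [0.5147, -0.2146, 0.2393]
ee_rot: [0.815, 0.579, -0.0, -0.001]
wrist_force: [0.1, -0.2, 0.1]
width: 0.0514
grip_force: 0.0
```

Run:
```python
from h import *
c=camera_params("wrist");p=snapshot("wrist"); t=snapshot("side")
print(go(w(RK,0,-.06,.24),1.234)); print(c["K"].tolist(),np.round(c["pose"],3).tolist())
for z in(.07,.16): print(proj(c,w(RK,0,-.06,z)),proj(c,w(RK,0,0,z)))
cv2.imwrite("pics/w1.png",np.hstack([p,cv2.resize(t[180:300,200:320],(288,384)) if 0 else cv2.resize(t[190:290,205:280],(288,384))])[:,:,::-1])
```

```text
([-0.38, 0.04, -0.04], [-0.0015, -0.0008, 0.0033])
[[284.70294924945756, 0.0, 254.65960376876637], [0.0, 284.70294924945756, 187.08377925246384], [0.0, 0.0, 1.0]] [[0.944, -0.316, -0.093, 0.539], [-0.33, -0.907, -0.263, -0.148], [-0.001, 0.279, -0.96, 0.383], [0.0, 0.0, 0.0, 1.0]]
[254.39913364 172.64382485] [254.44665217 117.91623488]
[254.15079714 197.82711402] [254.19807367 123.31313083]
```

View pics/w1.png

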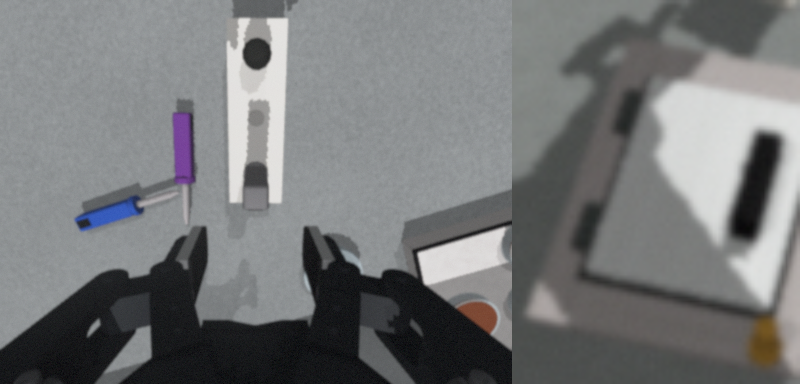

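The lid is shut. The blue and purple look-alikes now lie flat on the bench, clear of the rack. The probe top is at (255,197) against a predicted (254,198), with its faces square to the rack.

Call:
play_rows:
  increments: [-0.35,0,0,0,0,0.003,0.6,-0.35,0,3,0,0,0.003,0.6,-0.35,0,6,0,0,0.003,0.6,-0.35,0,9,0,0,0.003,0.6,-0.35,0,11.5,0,0,0.003,0.6,-0.35,0,13,0,0,0.003,0.6,-0.35,0,13.9,0,0,0.003,0.6,-0.35,0,13.9,0,0,0.003,0.6]

```text
time_s: 5.87
position: [0.5131, -0.2189, 0.0993]
ee_rot: [0.816, 0.578, -0.001, -0.002]
wrist_force: [-0.1, -1.1, -0.1]
width: 0.051
grip_force: 0.0
```

Call:
play_rows:
  increments: [0,0,0,0,0,0,0.3,0,0,0,0,0,0,0.2,0,0,0,0,0,0,0.1,0,0,0,0,0,0,0.1,0,0,0,0,0,0,0.1,0,0,0,0,0,0,0.1]
  squeeze: 50

```text
time_s: 6.37
position: [0.5152, -0.2203, 0.1021]
ee_rot: [0.817, 0.577, 0.001, 0.001]
wrist_force: [0.0, 0.4, 6.8]
width: 0.0217
grip_force: 53.1
```

Call:
play_rows:
  increments: [0,0,-0.8,0,0,0,0.1,0,0,-2,0,0,0,0.1,0,0,-3.5,0,0,0,0.1,0,0,-5.5,0,0,0,0.1,0,0,-8,0,0,0,0.1,0,0,-11,0,0,0,0.1,0,0,-13,0,0,0,0.1,0,0,-13,0,0,0,0.1]

```text
time_s: 7.03
position: [0.5173, -0.2209, 0.2364]
ee_rot: [0.817, 0.577, 0.003, 0.004]
wrist_force: [0.6, 0.2, 0.1]
width: 0.0217
grip_force: 52.3
```

Run:
```python
from h import *
s=observe(); c=camera_params("wrist");p=snapshot("wrist"); t=snapshot("side");S=camera_params("side")
print(s["position"],R.from_quat(s["ee_rot"]).as_matrix().round(4).tolist(),s["width"])
tip=s["position"]+R.from_quat(s["ee_rot"]).apply([0,0,.092])
print(proj(c,tip),proj(S,tip)); u,v=proj(S,tip).astype(int); print(u,v)
cv2.imwrite("pics/w2.png",np.hstack([cv2.resize(p[120:312,180:340],(400,480)),cv2.resize(t[v-70:v+26,u-40:u+40],(400,480))])[:,:,::-1])
```

```text
[ 0.51728257 -0.22089456  0.2363548 ] [[0.3337, 0.9426, 0.0091], [0.9427, -0.3337, -0.0035], [-0.0003, 0.0098, -1.0]] 0.02165229159914109
[253.26280925 189.44507331] [292.43704713 114.2382566 ]
292 114
```

View pics/w2.png

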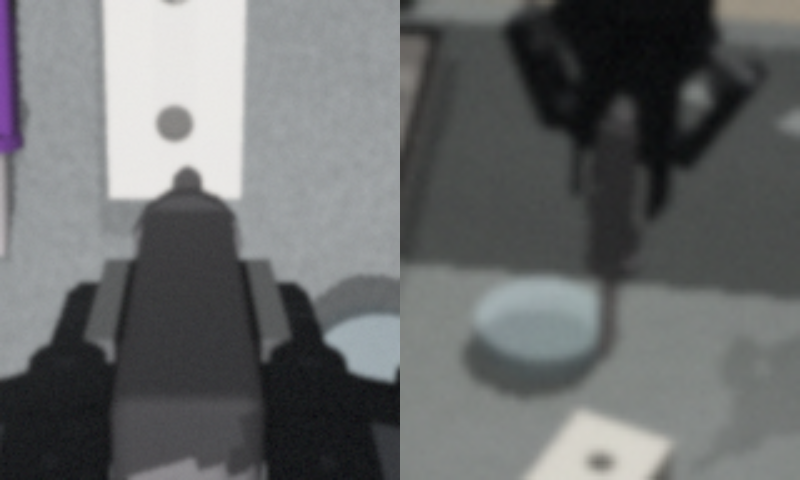

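Tip is at wrist pixel (254.8,187.2) and side pixel (293.4,114), within about 2 px of the straight-pen prediction.

Run:
```python
from h import *
s=observe(); c=camera_params("wrist");S=camera_params("side")
R0=R.from_quat(s["ee_rot"]);print(s["position"],s["ee_rot"].round(4))
x=tri(c,(254.8,187.2),S,(293.4,114.)); print(x,R0.inv().apply(x-s["position"])*1000)
print([proj(c,s["position"]+R0.apply(np.array(d)/1e3)).round(1).tolist() for d in((0,0,92),(2,0,92),(0,2,92),(0,0,96))])
tp=w(CH,-.0605,.075,.0)+[0,0,.25]; print(go(tp,1.234))
```

```text
[ 0.51455381 -0.22022498  0.23228936] [8.166e-01 5.772e-01 6.000e-04 1.100e-03]
[ 0.51640906 -0.21672245  0.14870656] [ 3.9448365   0.3817691  83.58281886]
[[253.3, 189.4], [253.3, 187.2], [255.6, 189.4], [253.3, 188.1]]
([41.93, -15.47, -1.82], [0.0024, 0.0003, -0.0034])
```

Call:
play_rows:
  increments: [1.5,-0.5,0,0,0,0,0.1,4,-1.4,0,0,0,0,0.1,7,-2.5,0,0,0,0,0.1,10,-3.6,0,0,0,0,0.1,13,-4.7,0,0,0,0,0.1,16,-5.8,0,0,0,0,0.1,19,-6.9,0,0,0,0,0.1,22,-8,0,0,0,0,0.1]

```text
time_s: 7.8
position: [0.5106, 0.0153, 0.2295]
ee_rot: [0.817, 0.577, -0.001, -0.001]
wrist_force: [1.0, 0.0, -1.2]
width: 0.0213
grip_force: 52.3
```

Call:
play_rows:
  increments: [3,-1.1,0,0,0,0,0.1,6,-2.2,0,0,0,0,0.1,9,-3.3,0,0,0,0,0.1,12,-4.4,0,0,0,0,0.1,15,-5.5,0,0,0,0,0.1,18,-6.6,0,0,0,0,0.1,19.9,-7.4,1,0,0,0,0.1,19.9,-7.4,2,0,0,0,0.1]

```text
time_s: 8.47
position: [0.5074, 0.2331, 0.2103]
ee_rot: [0.814, 0.581, 0.001, -0.002]
wrist_force: [0.1, 0.9, -0.0]
width: 0.0211
grip_force: 52.3
```

Call:
play_rows:
  increments: [0,0,0,0,0,0,0.1,0,0,0,0,0,0,0.1,0,0,0,0,0,0,0.1]

```text
time_s: 8.72
position: [0.5086, 0.2243, 0.2102]
ee_rot: [0.817, 0.576, -0.001, 0.0]
wrist_force: [-0.4, -0.8, -0.4]
width: 0.0214
grip_force: 52.3
```

Run:
```python
from h import *
s=observe(); print(s["position"],s["ee_rot"].round(4),s["wrist_force"])
print(go(w(CH,-.061,.075,.163),1.234))
```

```text
[0.50862587 0.2243034  0.2101849 ] [ 8.172e-01  5.764e-01 -1.200e-03  3.000e-04] [-0.40809917 -0.78489349 -0.39166829]
([0.22, -0.13, 4.72], [-0.001, 0.0024, -0.0053])
```

Call:
play_rows:
  increments: [0.1,-0.1,1,0,0,0,0.1,0.2,-0.1,2,0,0,0,0.1,0.2,-0.1,3,0,0,0,0.1,0.2,-0.1,4,0,0,0,0.1,0.2,-0.1,4.7,0,0,0,0.1,0.2,-0.1,4.7,0,0,0,0.1,0.2,-0.1,4.7,0,0,0,0.1,0.2,-0.1,4.7,0,0,0,0.1]

```text
time_s: 9.38
position: [0.5088, 0.2288, 0.164]
ee_rot: [0.816, 0.577, 0.0, -0.0]
wrist_force: [-0.2, -0.5, -1.0]
width: 0.0214
grip_force: 52.3
```

Run:
```python
from h import *
s=observe(); c=camera_params("wrist");p=snapshot("wrist"); t=snapshot("side");S=camera_params("side")
print(s["position"],s["ee_rot"].round(4),s["wrist_force"])
tip=s["position"]+R.from_quat(s["ee_rot"]).apply([0,0,.092]); a,b=proj(c,tip),proj(S,tip); print("tip",tip,a,b,"corner",proj(c,w(CH,-.055,.075,.0635)),proj(S,w(CH,-.055,.075,.0635)))
def crop(i,q,n,m,k): u,v=np.round(q).astype(int); print(u-n,v-m); return cv2.resize(i[v-m:v+m,u-n:u+n],(2*n*k,2*m*k),interpolation=2)
cv2.imwrite("pics/w3.png",np.hstack([crop(p,a,50,60,4),crop(t,b,40,48,5)])[:,:,::-1])
```

```text
[0.50877402 0.2288305  0.16397433] [ 8.165e-01  5.774e-01  2.000e-04 -0.000e+00] [-0.18744125 -0.53101898 -1.03098074]
tip [0.50879624 0.22885313 0.07197433] [253.27215033 189.41863419] [274.64250633 268.91253451] corner [259.8258882  187.52188967] [272.27554456 269.69981763]
203 129
235 221
```

View pics/w3.png

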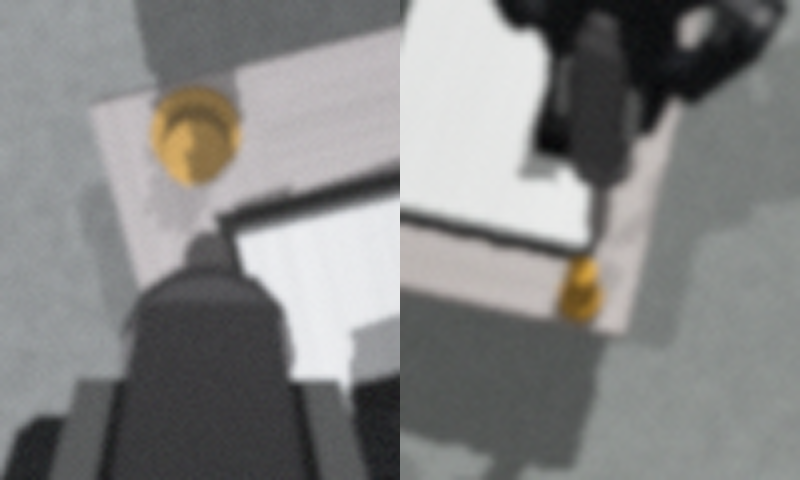

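Wrist view: tip at (255,187) and lid corner at (263,187), so the tip sits about 1 mm farther out than planned, which I'll take off. Next is a gentle touchdown to calibrate height.

Call:
play_rows:
  increments: [0,-0.1,0.4,0,0,0,0.1,0,-0.1,0.8,0,0,0,0.1,0,-0.1,1.1,0,0,0,0.1,0,-0.1,1.2,0,0,0,0.1,0,-0.1,1.3,0,0,0,0.1,0,-0.1,1.4,0,0,0,0.1,0,-0.1,1.4,0,0,0,0.1,0,-0.1,1.4,0,0,0,0.1]

```text
time_s: 10.15
position: [0.5077, 0.229, 0.1499]
ee_rot: [0.817, 0.577, 0.0, -0.0]
wrist_force: [-0.0, 0.6, -1.2]
width: 0.0218
grip_force: 52.3
```

Run:
```python
from h import *
s=observe(); print(s["position"],s["wrist_force"])
print(go(w(CH,-.0600,.075,.147),1.234))
```

```text
[0.50770405 0.22895935 0.14991585] [-0.01595429  0.64142029 -1.23749674]
([-0.18, 0.2, 0.29], [0.0, -0.0001, -0.0032])
```

Call:
play_rows:
  increments: [-0.1,0.1,0.05,0,0,0,0.1,-0.18,0.2,0.1,0,0,0,0.1,-0.18,0.2,0.15,0,0,0,0.1,-0.18,0.2,0.2,0,0,0,0.1,-0.18,0.2,0.2,0,0,0,0.1]

```text
time_s: 10.57
position: [0.5089, 0.2265, 0.1478]
ee_rot: [0.817, 0.577, -0.0, -0.0]
wrist_force: [0.4, -0.4, -0.4]
width: 0.0212
grip_force: 52.3
```

Call:
play_rows:
  increments: [0,0,0.05,0,0,0,0.1,0,0,0.1,0,0,0,0.1,0,0,0.1,0,0,0,0.1]

```text
time_s: 10.82
position: [0.509, 0.2267, 0.1471]
ee_rot: [0.816, 0.577, 0.0, 0.0]
wrist_force: [-0.4, -0.4, -0.0]
width: 0.0214
grip_force: 52.6
```

Call:
play_rows:
  increments: [0,0,0.05,0,0,0,0.1,0,0,0.1,0,0,0,0.1,0,0,0.1,0,0,0,0.1]

```text
time_s: 11.07
position: [0.5091, 0.2268, 0.1467]
ee_rot: [0.817, 0.577, 0.0, 0.0]
wrist_force: [-1.4, -0.9, 7.3]
width: 0.0213
grip_force: 53.3
```

Call:
play_rows:
  increments: [0,0,0.05,0,0,0,0.1,0,0,0.1,0,0,0,0.1,0,0,0.1,0,0,0,0.1]

```text
time_s: 11.32
position: [0.5092, 0.2269, 0.1465]
ee_rot: [0.817, 0.577, 0.0, 0.0]
wrist_force: [-2.3, -1.1, 11.0]
width: 0.021
grip_force: 54.0
```

Call:
play_rows:
  increments: [0,0,-0.2,0,0,0,0.1,0,0,-0.4,0,0,0,0.1,0,0,-0.4,0,0,0,0.1,0,0,-0.4,0,0,0,0.1]

```text
time_s: 11.65
position: [0.5089, 0.2265, 0.1487]
ee_rot: [0.817, 0.577, -0.0, -0.0]
wrist_force: [0.6, -0.1, -0.4]
width: 0.0217
grip_force: 52.2
```

Call:
play_rows:
  increments: [-0.235,0.06,0,0,0,0,0.1,-0.47,0.12,0,0,0,0,0.1,-0.705,0.18,0,0,0,0,0.1,-0.94,0.24,0,0,0,0,0.1,-1.175,0.3,0,0,0,0,0.1,-1.41,0.36,0,0,0,0,0.1,-1.645,0.42,0,0,0,0,0.1,-1.88,0.48,0,0,0,0,0.1]

```text
time_s: 12.32
position: [0.5072, 0.2069, 0.1489]
ee_rot: [0.817, 0.577, 0.0, 0.0]
wrist_force: [-0.2, -0.4, -0.5]
width: 0.0216
grip_force: 52.2
```

```bash
cat >> h.py <<'E'
def loc():
    s=observe(); p=s["position"]+R.from_quat(s["ee_rot"]).apply([0,0,.092]); t,a=CH; d=p[:2]-t
    print("local mm",np.round([1e3*(np.cos(a)*d[0]+np.sin(a)*d[1]),1e3*(-np.sin(a)*d[0]+np.cos(a)*d[1]),p[2]*1e3],1),s["wrist_force"].round(1),s["time_s"])
E
python3 -c "
from h import *
loc()"
```

```text
local mm [-60.1  55.2  56.9] [-0.2 -0.4 -0.5] 12.3167
```

Tracking well, so I'll continue along the front.

Call:
play_rows:
  increments: [-0.235,0.06,0,0,0,0,0.1,-0.47,0.12,0,0,0,0,0.1,-0.705,0.18,0,0,0,0,0.1,-0.94,0.24,0,0,0,0,0.1,-1.175,0.3,0,0,0,0,0.1,-1.41,0.36,0,0,0,0,0.1,-1.645,0.42,0,0,0,0,0.1,-1.88,0.48,0,0,0,0,0.1]

```text
time_s: 12.98
position: [0.5054, 0.1877, 0.1489]
ee_rot: [0.817, 0.577, 0.0, -0.0]
wrist_force: [-0.2, 0.2, -0.7]
width: 0.0213
grip_force: 52.2
```

Call:
play_rows:
  increments: [-0.235,0.06,0,0,0,0,0.1,-0.47,0.12,0,0,0,0,0.1,-0.705,0.18,0,0,0,0,0.1,-0.94,0.24,0,0,0,0,0.1,-1.175,0.3,0,0,0,0,0.1,-1.41,0.36,0,0,0,0,0.1,-1.645,0.42,0,0,0,0,0.1,-1.88,0.48,0,0,0,0,0.1]

```text
time_s: 13.65
position: [0.5037, 0.1684, 0.1489]
ee_rot: [0.817, 0.577, 0.0, -0.0]
wrist_force: [-0.2, 0.3, -1.1]
width: 0.0215
grip_force: 52.2
```

Call:
play_rows:
  increments: [-0.235,0.06,0,0,0,0,0.1,-0.47,0.12,0,0,0,0,0.1,-0.705,0.18,0,0,0,0,0.1,-0.94,0.24,0,0,0,0,0.1,-1.175,0.3,0,0,0,0,0.1,-1.41,0.36,0,0,0,0,0.1,-1.645,0.42,0,0,0,0,0.1,-1.88,0.48,0,0,0,0,0.1]

```text
time_s: 14.32
position: [0.5019, 0.149, 0.1489]
ee_rot: [0.817, 0.577, -0.0, -0.0]
wrist_force: [-0.0, 0.2, 0.1]
width: 0.0217
grip_force: 52.2
```

```bash
python3 -c "
from h import *
loc()"
```

```text
local mm [-60.   -2.9  56.9] [-0.   0.2  0.1] 14.3167
```

Call:
play_rows:
  increments: [-0.235,0.06,0,0,0,0,0.1,-0.47,0.12,0,0,0,0,0.1,-0.705,0.18,0,0,0,0,0.1,-0.94,0.24,0,0,0,0,0.1,-1.175,0.3,0,0,0,0,0.1,-1.41,0.36,0,0,0,0,0.1,-1.645,0.42,0,0,0,0,0.1,-1.88,0.48,0,0,0,0,0.1]

```text
time_s: 14.98
position: [0.5002, 0.1297, 0.1489]
ee_rot: [0.817, 0.577, -0.0, -0.0]
wrist_force: [0.1, 0.7, -0.9]
width: 0.0213
grip_force: 52.2
```

Call:
play_rows:
  increments: [-0.235,0.06,0,0,0,0,0.1,-0.47,0.12,0,0,0,0,0.1,-0.705,0.18,0,0,0,0,0.1,-0.94,0.24,0,0,0,0,0.1,-1.175,0.3,0,0,0,0,0.1,-1.41,0.36,0,0,0,0,0.1,-1.645,0.42,0,0,0,0,0.1,-1.88,0.48,0,0,0,0,0.1]

```text
time_s: 15.65
position: [0.4984, 0.1104, 0.1489]
ee_rot: [0.817, 0.577, -0.0, -0.0]
wrist_force: [-0.2, 0.5, -1.1]
width: 0.0217
grip_force: 52.2
```

Call:
play_rows:
  increments: [-0.235,0.06,0,0,0,0,0.1,-0.47,0.12,0,0,0,0,0.1,-0.705,0.18,0,0,0,0,0.1,-0.94,0.24,0,0,0,0,0.1,-1.175,0.3,0,0,0,0,0.1,-1.41,0.36,0,0,0,0,0.1,-1.645,0.42,0,0,0,0,0.1,-1.88,0.48,0,0,0,0,0.1]

```text
time_s: 16.32
position: [0.4967, 0.0911, 0.1489]
ee_rot: [0.817, 0.577, -0.0, 0.0]
wrist_force: [-0.5, 1.0, -0.2]
width: 0.0209
grip_force: 52.2
```

Call:
play_rows:
  increments: [-0.235,0.06,0,0,0,0,0.1,-0.47,0.12,0,0,0,0,0.1,-0.705,0.18,0,0,0,0,0.1,-0.94,0.24,0,0,0,0,0.1,-1.175,0.3,0,0,0,0,0.1,-1.41,0.36,0,0,0,0,0.1,-1.645,0.42,0,0,0,0,0.1,-1.88,0.48,0,0,0,0,0.1]

```text
time_s: 16.98
position: [0.495, 0.0717, 0.1489]
ee_rot: [0.817, 0.577, -0.0, -0.0]
wrist_force: [-0.2, 0.0, -1.1]
width: 0.0218
grip_force: 52.2
```

Run:
```python
from h import *
loc()
c=camera_params("wrist");p=snapshot("wrist");s=observe()
tip=s["position"]+R.from_quat(s["ee_rot"]).apply([0,0,.092]); print("tip pred",proj(c,tip),"corner pred",proj(c,w(CH,-.055,-.075,.0635)))
cv2.imwrite("pics/w4.png",cv2.resize(p[120:260,180:340],(640,560),interpolation=2)[:,:,::-1])
```

```text
local mm [-60.  -80.5  56.9] [-0.2  0.  -1.1] 16.9833
tip pred [253.36844358 190.23226327] corner pred [257.40354664 184.13132403]
```

View pics/w4.png

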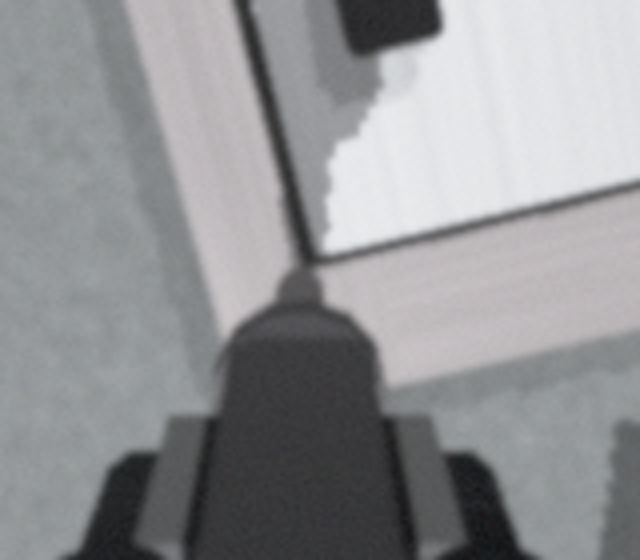

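The tip is at the corner as planned: lid corner at (258,184.5), predicted (257.4,184.1). Next is the short side.

Call:
play_rows:
  increments: [0.06,0.235,0,0,0,0,0.1,0.12,0.47,0,0,0,0,0.1,0.18,0.705,0,0,0,0,0.1,0.24,0.94,0,0,0,0,0.1,0.3,1.175,0,0,0,0,0.1,0.36,1.41,0,0,0,0,0.1,0.42,1.645,0,0,0,0,0.1,0.48,1.88,0,0,0,0,0.1]

```text
time_s: 17.7
position: [0.5146, 0.0702, 0.1489]
ee_rot: [0.817, 0.577, 0.0, -0.0]
wrist_force: [0.2, 0.3, -1.0]
width: 0.0214
grip_force: 52.2
```

Call:
play_rows:
  increments: [0.06,0.235,0,0,0,0,0.1,0.12,0.47,0,0,0,0,0.1,0.18,0.705,0,0,0,0,0.1,0.24,0.94,0,0,0,0,0.1,0.3,1.175,0,0,0,0,0.1,0.36,1.41,0,0,0,0,0.1,0.42,1.645,0,0,0,0,0.1,0.48,1.88,0,0,0,0,0.1]

```text
time_s: 18.37
position: [0.5339, 0.0684, 0.1489]
ee_rot: [0.817, 0.577, -0.0, -0.0]
wrist_force: [-0.1, 0.1, -0.4]
width: 0.0214
grip_force: 52.2
```

Call:
play_rows:
  increments: [0.06,0.235,0,0,0,0,0.1,0.12,0.47,0,0,0,0,0.1,0.18,0.705,0,0,0,0,0.1,0.24,0.94,0,0,0,0,0.1,0.3,1.175,0,0,0,0,0.1,0.36,1.41,0,0,0,0,0.1,0.42,1.645,0,0,0,0,0.1,0.48,1.88,0,0,0,0,0.1]

```text
time_s: 19.03
position: [0.5532, 0.0667, 0.1489]
ee_rot: [0.817, 0.577, -0.0, 0.0]
wrist_force: [-0.0, 0.9, -1.1]
width: 0.0215
grip_force: 52.2
```

```bash
python3 -c "
from h import *
loc()"
```

```text
local mm [ -1.5 -80.3  56.9] [-0.   0.9 -1.1] 19.0333
```

Call:
play_rows:
  increments: [0.06,0.235,0,0,0,0,0.1,0.12,0.47,0,0,0,0,0.1,0.18,0.705,0,0,0,0,0.1,0.24,0.94,0,0,0,0,0.1,0.3,1.175,0,0,0,0,0.1,0.36,1.41,0,0,0,0,0.1,0.42,1.645,0,0,0,0,0.1,0.48,1.88,0,0,0,0,0.1]

```text
time_s: 19.7
position: [0.5725, 0.065, 0.1489]
ee_rot: [0.817, 0.577, -0.0, -0.0]
wrist_force: [-0.8, -0.3, -1.3]
width: 0.0213
grip_force: 52.2
```

Call:
play_rows:
  increments: [0.06,0.235,0,0,0,0,0.1,0.12,0.47,0,0,0,0,0.1,0.18,0.705,0,0,0,0,0.1,0.24,0.94,0,0,0,0,0.1,0.3,1.175,0,0,0,0,0.1,0.36,1.41,0,0,0,0,0.1,0.42,1.645,0,0,0,0,0.1,0.48,1.88,0,0,0,0,0.1]

```text
time_s: 20.37
position: [0.5918, 0.0632, 0.1489]
ee_rot: [0.817, 0.577, -0.0, -0.0]
wrist_force: [0.3, -0.6, -0.8]
width: 0.0215
grip_force: 52.2
```

Call:
play_rows:
  increments: [0.06,0.235,0,0,0,0,0.1,0.12,0.47,0,0,0,0,0.1,0.18,0.705,0,0,0,0,0.1,0.24,0.94,0,0,0,0,0.1,0.3,1.175,0,0,0,0,0.1,0.36,1.41,0,0,0,0,0.1,0.36,1.41,0,0,0,0,0.1]

```text
time_s: 20.95
position: [0.6068, 0.0618, 0.149]
ee_rot: [0.817, 0.577, 0.0, 0.0]
wrist_force: [-0.6, 0.6, -0.0]
width: 0.0214
grip_force: 52.2
```

Call:
play_rows:
  increments: [0,0,-0.3,0,0,0,0.1,0,0,-1,0,0,0,0.1,0,0,-2.5,0,0,0,0.1,0,0,-4.5,0,0,0,0.1,0,0,-6.5,0,0,0,0.1,0,0,-8,0,0,0,0.1,0,0,-8,0,0,0,0.1,0,0,-8,0,0,0,0.1]

```text
time_s: 21.62
position: [0.6065, 0.0621, 0.23]
ee_rot: [0.817, 0.577, 0.001, 0.001]
wrist_force: [-0.4, -1.2, -0.7]
width: 0.0215
grip_force: 52.2
```

```bash
python3 -c "
from h import *
loc()
print(go(w(RK,0,-.06,.23),1.234),go(w(RK,0,0,.23),1.234))"
```

```text
local mm [ 52.2 -80.  138. ] [-0.4 -1.2 -0.7] 21.6167
([-29.48, 0.63, -0.02], [0.0021, -0.0009, -0.0031]) ([-23.48, 0.61, -0.02], [0.0021, -0.0009, -0.0031])
```

Call:
play_rows:
  increments: [-2,0,-1,0,0,0,0.1,-5,0.1,-2,0,0,0,0.1,-8,0.2,-2,0,0,0,0.1,-11,0.3,-2,0,0,0,0.1,-14,0.4,-2,0,0,0,0.1,-17,0.4,-2,0,0,0,0.1,-20,0.5,-2,0,0,0,0.1,-23,0.5,-2,0,0,0,0.1]

```text
time_s: 22.28
position: [0.5324, -0.1578, 0.2475]
ee_rot: [0.816, 0.577, -0.001, -0.001]
wrist_force: [1.1, 0.1, -0.7]
width: 0.0213
grip_force: 52.2
```

Call:
play_rows:
  increments: [-2,0,0,0,0,0,0.1,-4,0.1,0,0,0,0,0.1,-5.5,0.1,0,0,0,0,0.1,-6.4,0.1,0,0,0,0,0.1,-6.4,0.1,2,0,0,0,0.1,-6.4,0.1,4,0,0,0,0.1,-6.4,0.1,5,0,0,0,0.1,-6.4,0.1,5,0,0,0,0.1]

```text
time_s: 22.95
position: [0.5114, -0.216, 0.1959]
ee_rot: [0.816, 0.578, -0.002, -0.003]
wrist_force: [-0.5, -0.4, -1.0]
width: 0.0209
grip_force: 52.2
```

Call:
play_rows:
  increments: [0,0,0,0,0,0,0.1,0,0,0,0,0,0,0.1,0,0,0,0,0,0,0.1,0,0,0,0,0,0,0.1]

```text
time_s: 23.28
position: [0.5145, -0.2173, 0.1999]
ee_rot: [0.816, 0.577, 0.001, 0.001]
wrist_force: [-0.1, -0.2, -1.2]
width: 0.0216
grip_force: 52.2
```

Run:
```python
from h import *
c=camera_params("wrist");p=snapshot("wrist");s=observe()
print(s["position"],s["ee_rot"].round(4),go(np.array([.5143,-.219,.168]),1.2306))
tip=s["position"]+R.from_quat(s["ee_rot"]).apply([0,0,.092]); print("tip pred",tip,proj(c,tip),"h0,h1 pred",proj(c,w(RK,0,-.06,.07)),proj(c,w(RK,0,0,.07)))
cv2.imwrite("pics/w5.png",cv2.resize(p[80:260,180:340],(533,600),interpolation=2)[:,:,::-1])
```

```text
[ 0.51433011 -0.21728476  0.19976565] [8.165e-01 5.774e-01 4.000e-04 7.000e-04] ([-0.16, 0.05, 3.18], [0.0017, 0.0001, 0.0004])
tip pred [ 0.51447139 -0.21734349  0.10776577] [253.09359216 189.50340644] h0,h1 pred [253.08546502 179.15047834] [252.75804614 116.88554192]
```

View pics/w5.png

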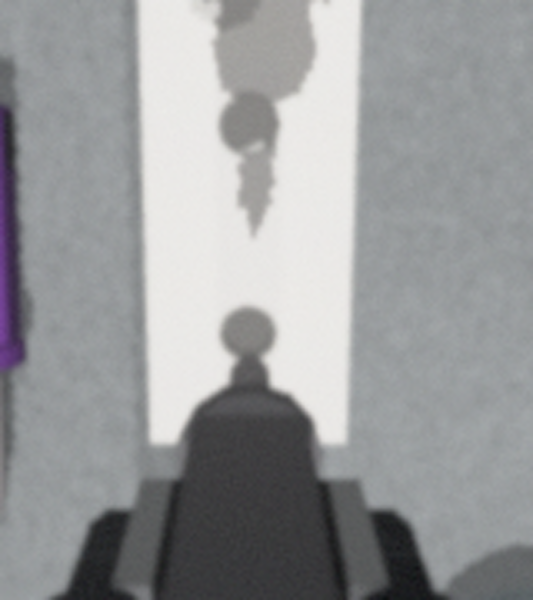

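Hole 0 is at (254.4,179.9), predicted (253.1,179.2), and the tip is aligned with it to within about 1 mm. Lowering now.

Call:
play_rows:
  increments: [-0.1,-0.03,1,0,0,0,0.1,-0.1,-0.03,2,0,0,0,0.1,-0.1,-0.03,3,0,0,0,0.1,-0.1,-0.03,4,0,0,0,0.1,-0.1,-0.03,4.5,0,0,0,0.1,-0.1,-0.03,5,0,0,0,0.1,-0.1,-0.03,5.5,0,0,0,0.1,-0.1,-0.03,5.5,0,0,0,0.1]

```text
time_s: 24.0
position: [0.5126, -0.2178, 0.1428]
ee_rot: [0.816, 0.577, -0.0, -0.001]
wrist_force: [0.7, -0.2, -0.6]
width: 0.0216
grip_force: 52.2
```

Call:
play_rows:
  increments: [0,0,0.7,0,0,0,0.1,0,0,1.4,0,0,0,0.1,0,0,2.1,0,0,0,0.1,0,0,2.8,0,0,0,0.1,0,0,3.4,0,0,0,0.1,0,0,3.8,0,0,0,0.1,0,0,4.1,0,0,0,0.1,0,0,4.1,0,0,0,0.1]

```text
time_s: 24.67
position: [0.5131, -0.218, 0.1025]
ee_rot: [0.816, 0.577, -0.0, -0.0]
wrist_force: [-0.3, 0.1, -0.1]
width: 0.0211
grip_force: 52.2
```

Call:
play_rows:
  increments: [0,0,0.05,0,0,0,0.1,0,0,0.1,0,0,0,0.1,0,0,0.1,0,0,0,0.1]

```text
time_s: 24.92
position: [0.5133, -0.2181, 0.1021]
ee_rot: [0.817, 0.577, 0.0, 0.0]
wrist_force: [0.6, -0.0, 0.2]
width: 0.0215
grip_force: 52.4
```

Call:
play_rows:
  increments: [0,0,0,0,0,0,0.35,0,0,0,0,0,0,0.5,0,0,0,0,0,0,0.6,0,0,0,0,0,0,0.6,0,0,0,0,0,0,0.6,0,0,0,0,0,0,0.6]

```text
time_s: 25.42
position: [0.5131, -0.2181, 0.1019]
ee_rot: [0.817, 0.577, 0.0, 0.0]
wrist_force: [1.1, 0.6, 0.8]
width: 0.0512
grip_force: 0.0
```

Call:
play_rows:
  increments: [0,0,-1.5,0,0,0,0.6,0,0,-4,0,0,0,0.6,0,0,-7,0,0,0,0.6,0,0,-10,0,0,0,0.6,0,0,-13,0,0,0,0.6,0,0,-16,0,0,0,0.6,0,0,-16,0,0,0,0.6,0,0,-16,0,0,0,0.6]

```text
time_s: 26.08
position: [0.5143, -0.2185, 0.2639]
ee_rot: [0.817, 0.577, 0.001, 0.002]
wrist_force: [-0.2, -0.1, 0.2]
width: 0.0514
grip_force: 0.0
```

Run:
```python
from h import *
c=camera_params("wrist");p=snapshot("wrist");t=snapshot("side")
print("pen top pred",proj(c,w(RK,0,-.06,.16)))
cv2.imwrite("pics/w6.png",np.hstack([cv2.resize(p[60:260,180:340],(440,550)),cv2.resize(t[90:290,215:345],(357,550))])[:,:,::-1])
```

```text
pen top pred [252.47445755 185.1073379 ]
```

View pics/w6.png

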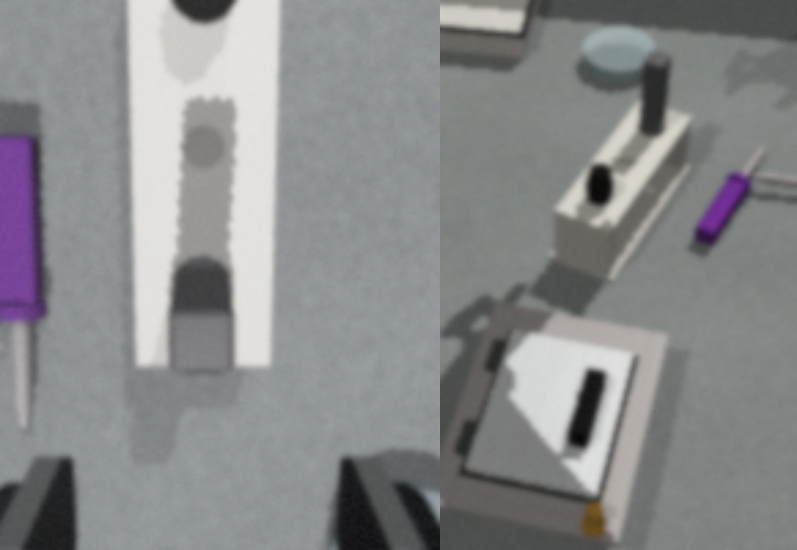

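The probe stands upright and seated: its top is at wrist pixel (254,184), predicted (252,185). The lid is shut, the pipette is in place, and the gripper is clear.

```bash
python3 -c "
from plant import *
print(job_done())"
```

```text
the job is handed in; nothing more can be done
None
```

The job is handed in: the lid is shut, the tip was run along the whole front side and the short side to the hinge at about 3 cm/s and about 5 mm off the lid edge, and the probe is released upright and fully down in its original rack hole; the blue and purple look-alike pens, standing at the start, ended up lying on the bench, possibly knocked over by the arm on its first pass over them.

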